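# Third hand at the engraving jig

## Task

Lay the oblong slate plaque flat in the pocket of the engraving jig, lengthwise between the two cheeks, lowering it in rather than dropping it, and let go of it. Then take the jig's sprung carriage by its black handle and slide it forward until its padded bar pushes the plaque home against the fence, and finish while still holding it there with a steady push of about 10 N, which sinks the bar's springs about 10 mm, so that a colleague can tighten the lock screws. Do not drive the springs solid, and leave the square tile, the tin and the magnifier where they are.

Things in the scene. Friction and masses are not known exactly. Their poses are not given: they have to be found in the camera images.
- plaque: dark grey slate plaque, a rectangular plate 100 mm long (its x), 60 mm wide (its y), 14 mm thick, with a small fixing hole near each short end, about 0.22 kg, lying flat on the bench; origin at the centre of its underside. Either short end may go first.
- jig: engraving jig fixed on the bench: aluminium plate 280 x 110 mm, top at z = 12 mm; origin on the bench under it (plate x = -135 to 145 mm), x along the jig towards the fence, y across. The pocket lies between two low dark steel cheeks, closed by the fence at the far end, open at the near end and above. A rail (7 mm high, 24 mm wide) runs along y = 0 from x = -133 to 12 mm.
- pocket (a point): on the plate, where the plaque's origin is when it is fully home: x = 78, z = 12 mm of the jig. The cheeks, 10 mm high and 62.6 mm apart (plaque 60 mm), cover x = 88 to 128 mm, with flared lead-ins from 79 mm; the plaque's near half stands free at both sides to be gripped. A plaque laid 5 to 20 mm short of home is within the cheeks, and the bar slides it home.
- carriage (a joint): slide of the carriage, a grey block 50 x 66 mm, top 40 mm above the bench, on the rail; 0 to 0.105 m, growing towards the fence. At 0 its handle is at jig x = -105 mm and the relaxed pad's face at -46 mm. Friction about 1 N, no lock: let go, the springs push it back. With the plaque home the pad touches at 0.074 and the springs are sunk 10 mm at 0.084. Leave its two side screws alone.
- grip (a point): centre of the carriage's handle, 58 mm above the bench. The handle is an upright black grip on the middle of the carriage, 26 mm along the jig, 20 mm across it, its foot 40 mm and its top 74 mm above the bench; pinch it across the jig.
- pressure_bar (a joint): how far the padded bar has sunk towards the carriage against its two coil springs: 0 relaxed, 0.018 m solid, together 1 N per mm (10 mm = 10 N). The clear gap between the bar and the carriage block is 20 mm when relaxed, 10 mm at 10 N.
- square_tile: bystander: square slate tile 78 x 78 x 14 mm of the same stone, lying flat; origin at the centre of its underside.
- tin: bystander: open food tin, 73 mm across, 100 mm high, standing; origin at the centre of its underside.
- magnifier: bystander: loupe, black and white, 42 mm across, 40 mm high, standing; origin at the centre of its underside.
- pad_face (a point): middle of the face of the black rubber pad, 54 mm wide and 11 mm high (21 to 32 mm above the bench), on the pressure bar that two sprung pins carry in front of the carriage; it is what touches the plaque's near edge.
- fence_face (a point): middle of the face of the fence that the plaque's far edge meets, at jig x = 128 mm, 23 mm above the bench; the fence is a steel bar across the far end of the jig, 14 mm thick, 110 mm wide, its top 34 mm above the bench.

How it is judged:
By the outcome, as a careful person would: the job done as asked, in the order asked, and still so for the second after the job is handed in, while the arm keeps its last pose, push and grip.
It also fails if it takes over 53 s, if anything falls off the work surface, if the arm or the gripper's body presses on something with over 40 N, if the wrist force passes 120 N, or if a joint passes its speed limit or range.

## Robot

A 6-joint arm with a two-finger parallel gripper is mounted at the origin on a cart in front of the work surface, level with it; the furniture and walls round the work are solid. World frame = base frame: x ahead of the robot, y to its left, z up, the work surface at z = 0. Lengths are in m, angles in rad, forces in N, time in s.
With the tool pointing down it reaches from about 0.275 to 0.75 m from the base axis. Payload 10.2 kg.
Tool frame: the origin (TCP) lies between the finger pads; the fingertips stand 22 mm ahead of it and the grasp point (between the pads) lies 3 mm ahead of it; z points along the fingers, y is the direction in which the jaws open and shut (so a half turn about z gives the same grasp; the last joint's range is limited). The gripper opens to 88 mm and grips with 3 to 60 N. Pads are 18 mm wide; open, the fingers measure 123 mm over their backs; the gripper's body (75 mm by 187 mm) begins 45 mm behind the grasp point.
Start: joints at [-1.544, 0.313, 1.498, -0, 1.331, -0.223], TCP at [0.13, -0.509, 0.261] pointing down, gripper open.
Joint ranges: [-2.94, 2.94], [-0.97, 2.17], [0.19, 2.56], [-1.23, 4.37], [0.02, 3.11], [-2.88, 2.88]. Speed limits (rad/s): [2.39, 2.39, 3.01, 3.14, 3.14, 3.14].

## Interface

Orientations are given as a rotation vector (axis times angle).
In Python, from station import * gives the robot as it stands.
- The arm moves only by the tool send_rows, never from a script. Its argument "deltas" is a list of rows, each an object of numbers: "grip": the finger opening in m, from 0 to 0.0881; "tx", "ty", "tz": the shift along the tool's x, y, z in m; "rx", "ry", "rz": the turn, a rotation vector about the tool's x, y, z in rad. A call has 1 to 10 rows; each row is the pose to reach, as a shift and turn from the pose commanded when the call began, along the tool's axes at that moment; what a row does not reach only later rows make up. A row lasts 1/12 s, in which the tool goes at most 41.7 mm and 7.16 degrees, less where a joint would pass 70% of its speed; a pose out of reach is approached as far as the arm can. A call with a gripper value outside its range is refused whole. The fingers move at their own pace and stop on an object; the grip force is fixed at half the most. Time passes only in rows, so rows that repeat a pose let the fingers close. It gives the time, the measured TCP pose, the force and the opening at its end, in the units of the state.
- get_state(): the state, without advancing time (a new reading comes with each control period).
- grab_frame(name): name is "scene" or "top" or "wrist"; returns a dict with "color" (400x640x3 uint8, red, green, blue), "intrinsics" (3x3 intrinsics, pixels), "xyz" and "attitude" of the camera in the world; the wrist camera has in their place "tool_from_camera" (4x4, takes a point from camera to tool coordinates, whose origin is the TCP and whose axes are the flange's). Camera axes: x right, y up, looking along -z (the intrinsics and any distortion apply to the point x, -y, -z); pixel columns grow to the right and rows downward; lengths in m; the calibration is good to about 2 mm. A picture is of the moment at which its call begins: read the wrist's pose just before it. There is no depth.
- sign_off(): hands the job in, once; it reports no verdict.
The state is a dict: "clock": time; "joint_positions": joint angles; "joint_velocities": joint speeds; "effort": joint torques, N m; "eef_pos": TCP position; "orientation": TCP orientation; "wrist_force": force on the tool from outside, world axes, zero at the start; "moment": the same for the moment, N m; "grip_width": opening from 0.0 (shut) to 1.0 (fully open).
Only numpy, scipy, OpenCV 4.12 (cv2) and the standard library are available. Lean on these libraries where they do the work, as an engineer would, in place of code of your own. Each camera call takes 0.05 s, during which the arm holds its last target.

## Working session

There is one attempt and no reset: what is moved stays moved. The work goes in short steps, Python scripts to look and compute and a tool call to move; the robot and the scene stay as the last step left them, time stands still between calls to the robot, and variables do not carry over. Pictures are saved under pics/ and viewed, and the job is handed in when it is done.

Besides the shell and the picture viewer there is one more tool, called after "Request:" as name(argument=value, ...), one argument or row to a line, values as JSON. send_rows: Moves the arm, as the interface text tells. Its arguments: {"type":"object","properties":{"deltas":{"type":"array","items":{"type":"object","properties":{"grip":{"type":"number"},"tx":{"type":"number"},"ty":{"type":"number"},"tz":{"type":"number"},"rx":{"type":"number"},"ry":{"type":"number"},"rz":{"type":"number"}}}}},"required":["deltas"]}

```bash
ls; mkdir -p pics
python3 - <<'E'
from station import *
import cv2
print(get_state())
for n in ["scene","top","wrist"]:
    f=grab_frame(n)
    cv2.imwrite(f"pics/{n}0.png",f["color"][:,:,::-1])
    print(n,{k:v for k,v in f.items() if k!="color"})
E
```

```text
pics
{'clock': 0.0, 'joint_positions': array([-1.54441922e+00,  3.13461626e-01,  1.49842207e+00, -2.03285671e-05,
        1.33100182e+00, -2.23397473e-01]), 'joint_velocities': array([-0.00019611, -0.00024291,  0.00137011,  0.00239107,  0.00094202,
        0.00111819]), 'effort': array([-5.43647730e-04, -4.02211082e+01, -2.52274185e+01,  6.94883522e-02,
        3.52656352e-02, -1.08196537e-04]), 'eef_pos': array([ 0.12975165, -0.50849139,  0.26016076]), 'orientation': array([-3.11584558e+00, -3.91172939e-01, -1.68801069e-04]), 'wrist_force': array([-0.23703428,  0.83534058,  0.32560989]), 'moment': array([-0.03243155,  0.01031603, -0.00886995]), 'grip_width': 0.9995133933884693}
scene {'intrinsics': array([[475.09106831,   0.        , 320.31625459],
       [  0.        , 475.09106831, 203.10289723],
       [  0.        ,   0.        ,   1.        ]]), 'xyz': array([0.06496157, 0.59429085, 0.83095496]), 'attitude': array([ 0.35649548, -0.88138713, -2.26544951])}
top {'intrinsics': array([[421.08694901,   0.        , 321.4752829 ],
       [  0.        , 421.08694901, 205.57832099],
       [  0.        ,   0.        ,   1.        ]]), 'xyz': array([0.41850396, 0.03730715, 0.92221889]), 'attitude': array([ 0.15380439, -0.14603298, -1.54649218])}
wrist {'intrinsics': array([[349.66361607,   0.        , 320.36722834],
       [  0.        , 349.66361607, 194.79354047],
       [  0.        ,   0.        ,   1.        ]]), 'tool_from_camera': array([[ 1.89333806e-04,  9.46260240e-01,  3.23406127e-01,
         8.36958052e-02],
       [ 9.99999981e-01, -1.61949276e-04, -1.11586140e-04,
         7.84857031e-04],
       [-5.32141390e-05,  3.23406142e-01, -9.46260252e-01,
        -1.24572567e-01],
       [ 0.00000000e+00,  0.00000000e+00,  0.00000000e+00,
         1.00000000e+00]])}
```

View pics/scene0.png

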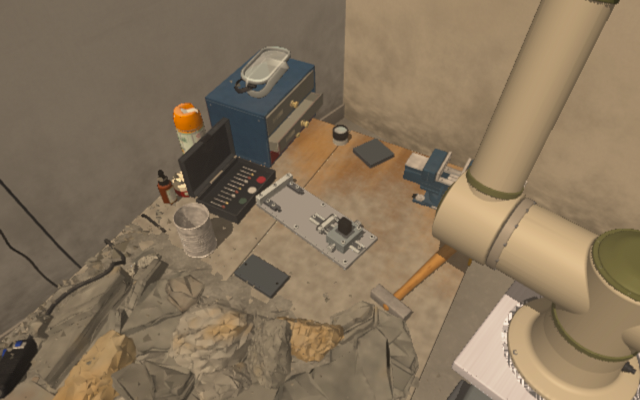

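View pics/top0.png

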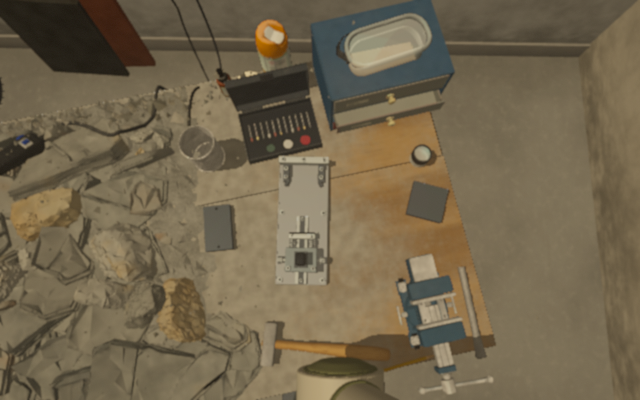

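View pics/wrist0.png

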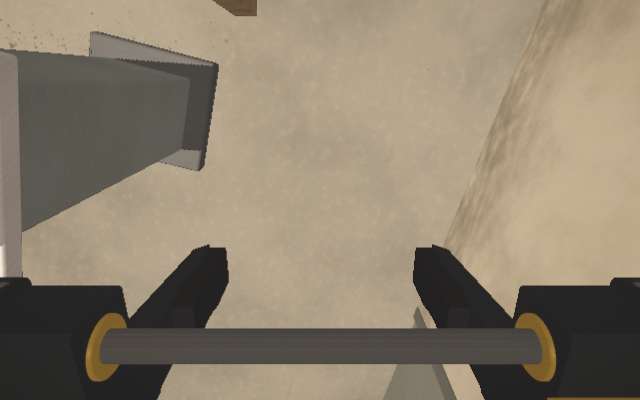

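Scene and top show: the plaque at top-view pixel (219,228), the jig running up from (302,285) to the fence at (304,160), the carriage handle at (302,259), the square tile at (427,202), the tin at (200,150), and the magnifier at (422,155). Next is a coarse location of each.

```bash
cat > h.py <<'E'
import numpy as np, cv2
from scipy.spatial.transform import Rotation as R
from station import *
def campose(f,st=None):
    if "xyz" in f: return R.from_rotvec(f["attitude"]).as_matrix(), np.array(f["xyz"])
    Rt=R.from_rotvec(st["orientation"]).as_matrix(); T=f["tool_from_camera"]
    return Rt@T[:3,:3], np.array(st["eef_pos"])+Rt@T[:3,3]
def ray(f,uv,st=None):
    M,c=campose(f,st); K=f["intrinsics"]; uv=np.atleast_2d(uv).astype(float)
    d=np.c_[(uv[:,0]-K[0,2])/K[0,0],-(uv[:,1]-K[1,2])/K[1,1],-np.ones(len(uv))]
    return c,d@M.T
def plane(f,uv,z,st=None):
    c,d=ray(f,uv,st); return c+d*((z-c[2])/d[:,2])[:,None]
def proj(f,P,st=None):
    M,c=campose(f,st); K=f["intrinsics"]; p=(np.atleast_2d(P)-c)@M
    return np.c_[K[0,2]+K[0,0]*p[:,0]/-p[:,2], K[1,2]-K[1,1]*p[:,1]/-p[:,2]]
def tri(rays):
    A=np.zeros((3,3));b=np.zeros(3)
    for c,d in rays:
        d=d/np.linalg.norm(d);Pm=np.eye(3)-np.outer(d,d);A+=Pm;b+=Pm@c
    return np.linalg.solve(A,b)
E
python3 - <<'E'
from h import *
f=grab_frame("top")
im=f["color"][:,:,::-1].copy()
def p(n,uv,z): print(n,plane(f,uv,z).round(3).tolist())
c=im[130:300,180:340]; cv2.imwrite("pics/topcrop.png",cv2.resize(c,None,fx=3.5,fy=3.5,interpolation=cv2.INTER_CUBIC))
p("plaque",[[219,228],[204,206],[228,204],[235,249],[209,251]],.014)
p("jig near/far",[[302,285],[304,157],[277,283],[327,284]],.012)
p("handle",[[302,259]],.07)
p("tile",[[427,202]],.014); p("tin",[[200,150]],.1); p("mag",[[422,155]],.04)
p("hammer",[[270,340],[270,363]],.02)
s=grab_frame("scene"); print(plane(s,[[262,276],[343,226],[373,152]],.014))
E
```

```text
plaque [[0.541, 0.266, 0.014], [0.589, 0.302, 0.014], [0.594, 0.249, 0.014], [0.496, 0.228, 0.014], [0.49, 0.284, 0.014]]
jig near/far [[0.422, 0.082, 0.012], [0.706, 0.085, 0.012], [0.425, 0.135, 0.012], [0.425, 0.029, 0.012]]
handle [[0.473, 0.08, 0.07]]
tile [[0.607, -0.188, 0.014]]
tin [[0.689, 0.293, 0.1]]
mag [[0.706, -0.174, 0.04]]
hammer [[0.31, 0.144, 0.02], [0.265, 0.142, 0.02]]
[[ 0.53292666  0.2736793   0.014     ]
 [ 0.4965778   0.06079031  0.014     ]
 [ 0.60190629 -0.18136581  0.014     ]]
```

View pics/topcrop.png

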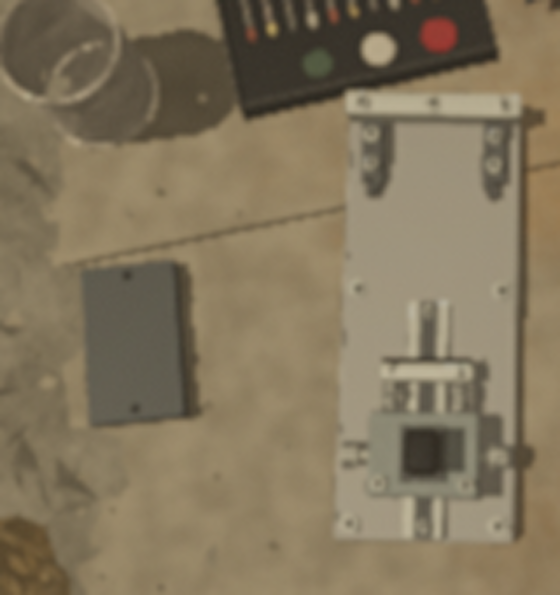

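```bash
cat >> h.py <<'E'
def goto(pos,yaw):
    "tool down, tool x at world yaw; print shift and turn in tool axes"
    st=get_state(); R0=R.from_rotvec(st["orientation"]); Rt=R.from_euler('z',yaw)*R.from_euler('x',np.pi)
    t=R0.inv().apply(np.array(pos)-st["eef_pos"]); r=(R0.inv()*Rt).as_rotvec()
    print("clk %.2f"%st["clock"],"pos",st["eef_pos"].round(4),"yaw",np.degrees(np.arctan2(R0.as_matrix()[1,0],R0.as_matrix()[0,0])).round(2),"zax",R0.as_matrix()[:,2].round(4),"F",st["wrist_force"].round(2),"w",round(st["grip_width"]*88.1,1))
    print("t",t.round(4),"r",r.round(4),"dist",np.linalg.norm(t).round(3))
E
python3 -c "
from h import *
goto([.50,.22,.30],0)"
```

```text
clk 0.25 pos [ 0.1298 -0.5086  0.2605] yaw 14.31 zax [-0.e+00  5.e-04 -1.e+00] F [ 0.08 -0.44 -0.26] w 88.2
t [ 0.5389 -0.6145 -0.0391] r [-0.0005 -0.      0.2498] dist 0.818
```

Request:
send_rows(
  deltas=[
    {"tx": 0.54,"ty": -0.615,"tz": -0.06,"rz": 0.25},
    {"tx": 0.54,"ty": -0.615,"tz": -0.04,"rz": 0.25},
    {"tx": 0.54,"ty": -0.615,"tz": -0.04,"rz": 0.25},
    {"tx": 0.54,"ty": -0.615,"tz": -0.04,"rz": 0.25},
    {"tx": 0.54,"ty": -0.615,"tz": -0.04,"rz": 0.25},
    {"tx": 0.54,"ty": -0.615,"tz": -0.04,"rz": 0.25},
    {"tx": 0.54,"ty": -0.615,"tz": -0.04,"rz": 0.25},
    {"tx": 0.54,"ty": -0.615,"tz": -0.04,"rz": 0.25},
    {"tx": 0.54,"ty": -0.615,"tz": -0.04,"rz": 0.25},
    {"tx": 0.54,"ty": -0.615,"tz": -0.04,"rz": 0.25},
  ],
)

```text
invalid input at $.deltas[0]: expected keys grip, tx, ty, tz, rx, ry, rz
```

```bash
python3 -c "
from h import *
goto([.50,.22,.30],0)"
```

```text
clk 0.25 pos [ 0.1298 -0.5086  0.2605] yaw 14.31 zax [-0.e+00  5.e-04 -1.e+00] F [ 0.08 -0.44 -0.26] w 88.2
t [ 0.5389 -0.6145 -0.0391] r [-0.0005 -0.      0.2498] dist 0.818
```

Request:
send_rows(
  deltas=[
    {"grip": 0.088,"tx": 0.54,"ty": -0.615,"tz": -0.04,"rx": 0,"ry": 0,"rz": 0.25},
    {"grip": 0.088,"tx": 0.54,"ty": -0.615,"tz": -0.04,"rx": 0,"ry": 0,"rz": 0.25},
    {"grip": 0.088,"tx": 0.54,"ty": -0.615,"tz": -0.04,"rx": 0,"ry": 0,"rz": 0.25},
    {"grip": 0.088,"tx": 0.54,"ty": -0.615,"tz": -0.04,"rx": 0,"ry": 0,"rz": 0.25},
    {"grip": 0.088,"tx": 0.54,"ty": -0.615,"tz": -0.04,"rx": 0,"ry": 0,"rz": 0.25},
    {"grip": 0.088,"tx": 0.54,"ty": -0.615,"tz": -0.04,"rx": 0,"ry": 0,"rz": 0.25},
    {"grip": 0.088,"tx": 0.54,"ty": -0.615,"tz": -0.04,"rx": 0,"ry": 0,"rz": 0.25},
    {"grip": 0.088,"tx": 0.54,"ty": -0.615,"tz": -0.04,"rx": 0,"ry": 0,"rz": 0.25},
    {"grip": 0.088,"tx": 0.54,"ty": -0.615,"tz": -0.04,"rx": 0,"ry": 0,"rz": 0.25},
    {"grip": 0.088,"tx": 0.54,"ty": -0.615,"tz": -0.04,"rx": 0,"ry": 0,"rz": 0.25},
  ],
)

```text
clock: 1.08
eef_pos: [0.3188, -0.1359, 0.2814]
orientation: [3.141, -0.001, 0.001]
wrist_force: [1.2, 0.0, 0.3]
grip_width: 1.002
```

```bash
python3 -c "
from h import *
goto([.50,.22,.30],0)"
```

```text
clk 1.08 pos [ 0.3188 -0.1359  0.2814] yaw -0.05 zax [ 7.e-04 -6.e-04 -1.e+00] F [1.23 0.03 0.29] w 88.2
t [ 0.1809 -0.356  -0.0187] r [ 0.0006 -0.0007 -0.0009] dist 0.4
```

Request:
send_rows(
  deltas=[
    {"grip": 0.088,"tx": 0.18,"ty": -0.35,"tz": -0.02,"rx": 0,"ry": 0,"rz": 0},
    {"grip": 0.088,"tx": 0.18,"ty": -0.35,"tz": -0.02,"rx": 0,"ry": 0,"rz": 0},
    {"grip": 0.088,"tx": 0.18,"ty": -0.35,"tz": -0.02,"rx": 0,"ry": 0,"rz": 0},
    {"grip": 0.088,"tx": 0.18,"ty": -0.35,"tz": -0.02,"rx": 0,"ry": 0,"rz": 0},
    {"grip": 0.088,"tx": 0.18,"ty": -0.35,"tz": -0.02,"rx": 0,"ry": 0,"rz": 0},
    {"grip": 0.088,"tx": 0.18,"ty": -0.35,"tz": -0.02,"rx": 0,"ry": 0,"rz": 0},
    {"grip": 0.088,"tx": 0.18,"ty": -0.35,"tz": -0.02,"rx": 0,"ry": 0,"rz": 0},
    {"grip": 0.088,"tx": 0.18,"ty": -0.35,"tz": -0.02,"rx": 0,"ry": 0,"rz": 0},
    {"grip": 0.088,"tx": 0.18,"ty": -0.35,"tz": -0.02,"rx": 0,"ry": 0,"rz": 0},
    {"grip": 0.088,"tx": 0.18,"ty": -0.35,"tz": -0.02,"rx": 0,"ry": 0,"rz": 0},
  ],
)

```text
clock: 1.92
eef_pos: [0.4994, 0.2159, 0.3006]
orientation: [-3.141, -0.004, 0.0]
wrist_force: [0.5, 0.0, 0.4]
grip_width: 1.001
```

```bash
cat >> h.py <<'E'
import pickle
def shot(name):
    st=get_state(); f=grab_frame("wrist"); pickle.dump((st,f),open(f"{name}.pkl","wb"))
    cv2.imwrite(f"pics/{name}.png",f["color"][:,:,::-1]); return st,f
E
python3 -c "
from h import *
shot('A')
goto([.48,.11,.26],0)"
```

```text
clk 1.97 pos [0.4999 0.2167 0.3004] yaw 0.19 zax [-3.0e-04  1.1e-03 -1.0e+00] F [-1.17  0.92 -1.82] w 88.0
t [-0.0202  0.1066  0.0403] r [-0.0011  0.0003  0.0034] dist 0.116
```

View pics/A.png

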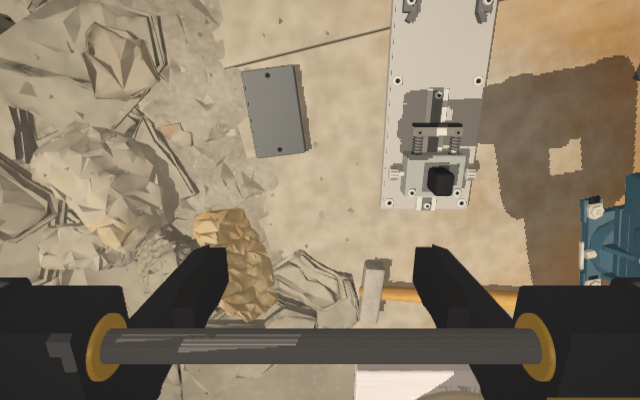

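View A shows the plaque at (275,110), the carriage at (435,175), and the fence cut off at the top. Next I move forward and right for the second view.

Request:
send_rows(
  deltas=[
    {"grip": 0.088,"tx": 0.07,"ty": 0.1,"tz": 0.02,"rx": 0,"ry": 0,"rz": 0},
    {"grip": 0.088,"tx": 0.07,"ty": 0.1,"tz": 0.02,"rx": 0,"ry": 0,"rz": 0},
    {"grip": 0.088,"tx": 0.07,"ty": 0.1,"tz": 0.02,"rx": 0,"ry": 0,"rz": 0},
    {"grip": 0.088,"tx": 0.07,"ty": 0.1,"tz": 0.02,"rx": 0,"ry": 0,"rz": 0},
    {"grip": 0.088,"tx": 0.07,"ty": 0.1,"tz": 0.02,"rx": 0,"ry": 0,"rz": 0},
  ],
)

```text
clock: 2.38
eef_pos: [0.569, 0.1105, 0.2801]
orientation: [-3.142, 0.005, 0.003]
wrist_force: [-0.0, -0.4, -0.5]
grip_width: 0.999
```

```bash
python3 -c "
from h import *
shot('B')
goto([.52,.26,.20],0)"
```

```text
clk 2.43 pos [0.5685 0.1117 0.2808] yaw -0.08 zax [-8.e-04  3.e-04 -1.e+00] F [-0.73  0.   -0.21] w 87.7
t [-0.0486 -0.1482  0.0809] r [-0.0003  0.0008 -0.0014] dist 0.176
```

View pics/B.png

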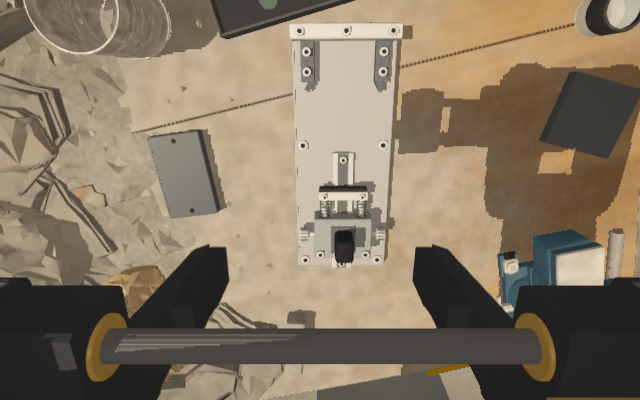

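Run:
```python
from h import *
for n,(x0,x1,y0,y1) in dict(A=(220,320,55,170),B=(140,230,120,230)).items():
    st,f=pickle.load(open(n+".pkl","rb")); im=f["color"].astype(int)
    hsv=cv2.cvtColor(f["color"],cv2.COLOR_RGB2HSV)
    sub=im[y0:y1,x0:x1]; sat=sub.max(2)-sub.min(2)
    m=((sub.max(2)<140)&(sat<22)&(sub.max(2)>70)).astype(np.uint8)*255
    m=cv2.morphologyEx(m,cv2.MORPH_OPEN,np.ones((3,3)))
    cs,_=cv2.findContours(m,cv2.RETR_EXTERNAL,cv2.CHAIN_APPROX_NONE); c=max(cs,key=cv2.contourArea)
    c2=c+[x0,y0]; print(n,cv2.contourArea(c), cv2.minAreaRect(c2))
    ap=cv2.approxPolyDP(c2,4,True)[:,0]; print(ap.tolist()); print(plane(f,ap,.014,st).round(4).tolist())
    big=cv2.resize(f["color"][y0:y1,x0:x1,::-1],None,fx=5,fy=5,interpolation=cv2.INTER_NEAREST)
    cv2.drawContours(big,[c*5+2],-1,(0,0,255),1); cv2.imwrite(f"pics/pl{n}.png",big)
```

```text
A 4327.5 ((273.72247314453125, 111.46001434326172), (88.4315185546875, 52.90254592895508), 82.01067352294922)
[[292, 65], [247, 71], [244, 90], [257, 157], [304, 151]]
[[0.594, 0.2466, 0.014], [0.5876, 0.2966, 0.014], [0.5674, 0.3013, 0.014], [0.4905, 0.291, 0.014], [0.4979, 0.2345, 0.014]]
B 2513.5 ((185.52938842773438, 184.61764526367188), (67.90998840332031, 48.749664306640625), 75.96376037597656)
[[198, 147], [161, 181], [170, 217], [216, 212]]
[[0.5763, 0.2475, 0.014], [0.5364, 0.2952, 0.014], [0.4911, 0.2912, 0.014], [0.4974, 0.235, 0.014]]
```

View pics/plA.png

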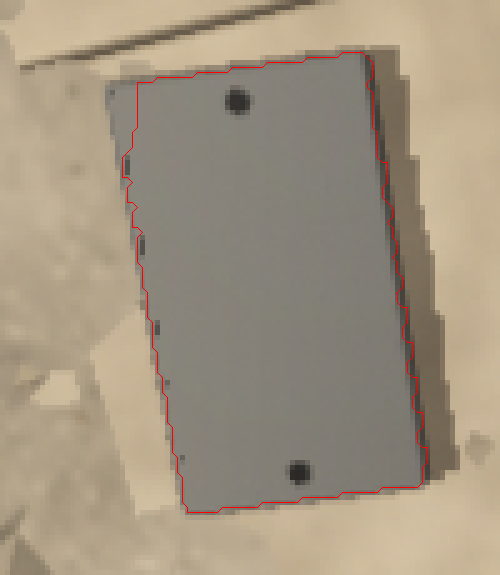

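View pics/plB.png

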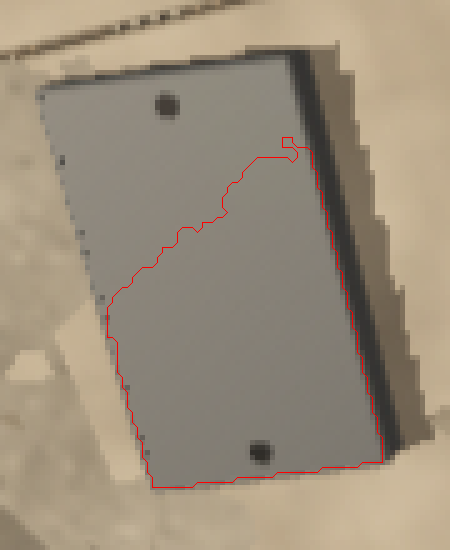

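The mask covers the face only partly, because of a shading gradient. I'll loosen it and use the holes for a two-view height. I'll also segment the jig screws, handle and fence.

Run:
```python
from h import *
C={}
for n,(x0,x1,y0,y1),holes in [("A",(220,320,55,170),[(267.6,75.4),(280,149.6)]),("B",(140,230,120,230),[(173.4,141.2),(192.2,210.6)])]:
    st,f=pickle.load(open(n+".pkl","rb")); im=f["color"].astype(int)
    sub=im[y0:y1,x0:x1]; sat=sub.max(2)-sub.min(2)
    m=((sub.max(2)<165)&(sat<24)&(sub.max(2)>90)).astype(np.uint8)*255
    m=cv2.morphologyEx(m,cv2.MORPH_OPEN,np.ones((5,5)))
    cs,_=cv2.findContours(m,cv2.RETR_EXTERNAL,cv2.CHAIN_APPROX_NONE); c=max(cs,key=cv2.contourArea)+[x0,y0]
    w=plane(f,c[:,0],.014,st)
    r=cv2.minAreaRect((w[:,:2]*1000).astype(np.float32)); print(n,"rect(mm)",r)
    print(" holes@14mm",plane(f,holes,.014,st).round(4).tolist()); C[n]=[ray(f,h,st) for h in holes]
    x0,x1,y0,y1=(370,510,0,220) if n=="A" else (270,420,15,275)
    cv2.imwrite(f"pics/jig{n}.png",cv2.resize(f["color"][y0:y1,x0:x1,::-1],None,fx=(3 if n=="A" else 3),fy=3,interpolation=cv2.INTER_CUBIC)[:800])
for i in (0,1): print(tri([(C[n][i][0],C[n][i][1][0]) for n in "AB"]).round(4))
```

```text
A rect(mm) ((542.0391845703125, 269.0829772949219), (98.53471374511719, 58.290653228759766), 7.308426856994629)
 holes@14mm [[0.5831, 0.274, 0.014], [0.4995, 0.2631, 0.014]]
B rect(mm) ((542.2499389648438, 269.06231689453125), (98.60162353515625, 57.9282341003418), 7.205366134643555)
 holes@14mm [[0.5829, 0.2743, 0.014], [0.4993, 0.2634, 0.014]]
[0.5831 0.2739 0.015 ]
[0.4997 0.2629 0.0152]
```

Run:
```python
from h import *
for n,(x0,x1,y0,y1) in dict(A=(370,510,0,220),B=(280,420,15,275)).items():
    st,f=pickle.load(open(n+".pkl","rb"))
    a=f["color"][y0:y1,x0:x1,::-1]; h=(y1-y0)//2
    b=np.hstack([a[:h],a[h:2*h]]); b=cv2.resize(b,None,fx=2.8*1,fy=2.8,interpolation=cv2.INTER_CUBIC); cv2.imwrite(f"pics/jig{n}2.png",b); print(b.shape,h)
```

```text
(308, 784, 3) 110
(364, 784, 3) 130
```

View pics/jigA2.png

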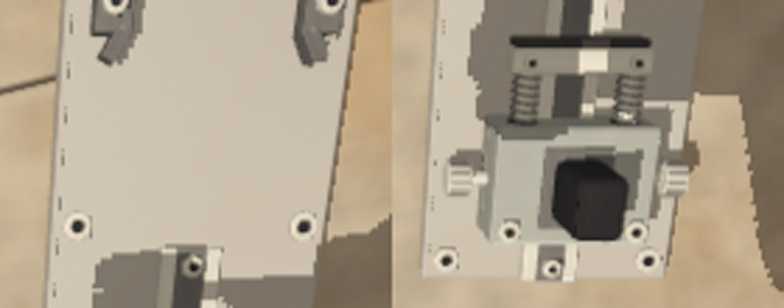

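View pics/jigB2.png

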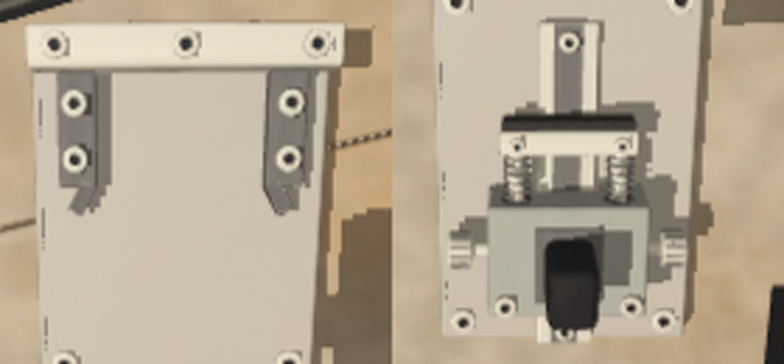

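Run:
```python
from h import *
A=pickle.load(open("A.pkl","rb")); B=pickle.load(open("B.pkl","rb"))
a=lambda x,y,s=0:(x/2.8+370+.0,y/2.8+110*s); b=lambda x,y,s=0:(x/2.8+280,y/2.8+15+130*s)
P={"midL":(a(77,227),b(65,2,1)),"midR":(a(302,227),b(289,2,1)),"nearL":(a(55,261,1),b(71,322,1)),"nearR":(a(256,261,1),b(272,322,1)),
"carL":(a(118,232,1),b(113,307,1)),"carR":(a(245,232,1),b(239,306,1)),"barL":(a(140,63,1),b(125,146,1)),"barR":(a(247,63,1),b(230,146,1)),
"chL":(a(116,3),b(74,159)),"chR":(a(331,3),b(289,159)),"rail1":(a(194,267),b(176,42,1))}
W={}
for k,(p,q) in P.items():
    ca,da=ray(A[1],p,A[0]); cb,db=ray(B[1],q,B[0]); W[k]=tri([(ca,da[0]),(cb,db[0])]); print(k,W[k].round(4))
Bf=lambda uv,z:plane(B[1],[b(*u) for u in uv],z,B[0]).round(4)
print("fence screws@34",Bf([(55,44),(186,44),(317,44)],.034).tolist())
print("fence top corners",Bf([(27,24),(344,24),(344,66),(28,67)],.034).tolist())
print("cheek screws@22",Bf([(74,102),(291,102),(74,159),(289,159)],.022).tolist())
print("plate@12 mid,near",Bf([(65,2,1),(289,2,1),(71,322,1),(272,322,1)],.012).tolist(),plane(A[1],[P[k][0] for k in("midL","midR","nearL","nearR")],.012,A[0]).round(4).tolist())
print("plate near corners@12",Bf([(443-392,335,1),(686-392,335,1)],.012).tolist())
print("handle top corners B@74",Bf([(548-392,240,1),(597-392,240,1),(600-392,272,1),(548-392,283,1)],.074).tolist())
print("handle top A@74",plane(A[1],[a(*u) for u in [(555-392,160,1),(611-392,160,1),(627-392,180,1),(570-392,183,1)]],.074,A[0]).round(4).tolist())
```

```text
midL [0.5774 0.1288 0.0135]
midR [0.5774 0.0388 0.0138]
nearL [0.4328 0.1286 0.0159]
nearR [0.4324 0.0385 0.0151]
carL [0.4561 0.1097 0.0447]
carR [0.4562 0.0576 0.0445]
barL [0.5237 0.1048 0.0364]
barR [0.5241 0.0631 0.0379]
chL [0.6554 0.1232 0.0251]
chR [0.6555 0.0446 0.0243]
rail1 [0.563  0.0843 0.0248]
fence screws@34 [[0.6932, 0.1291, 0.034], [0.6931, 0.0839, 0.034], [0.693, 0.0388, 0.034]]
fence top corners [[0.6995, 0.1385, 0.034], [0.6992, 0.0299, 0.034], [0.686, 0.029, 0.034], [0.686, 0.1386, 0.034]]
cheek screws@22 [[0.6754, 0.1233, 0.022], [0.6751, 0.0447, 0.022], [0.6559, 0.1236, 0.022], [0.6557, 0.0443, 0.022]]
plate@12 mid,near [[0.577, 0.1288, 0.012], [0.5767, 0.0382, 0.012], [0.4308, 0.1289, 0.012], [0.4305, 0.0378, 0.012]] [[0.5774, 0.1286, 0.012], [0.5777, 0.0383, 0.012], [0.4312, 0.1276, 0.012], [0.4314, 0.0373, 0.012]]
plate near corners@12 [[0.4241, 0.1381, 0.012], [0.4238, 0.0275, 0.012]]
handle top corners B@74 [[0.5001, 0.0938, 0.074], [0.5, 0.0756, 0.074], [0.4869, 0.0741, 0.074], [0.4824, 0.0936, 0.074]]
handle top A@74 [[0.4938, 0.1036, 0.074], [0.4939, 0.0829, 0.074], [0.4862, 0.076, 0.074], [0.485, 0.0971, 0.074]]
```

Run:
```python
from h import *
A=pickle.load(open("A.pkl","rb")); B=pickle.load(open("B.pkl","rb"))
a=lambda x,y,s=0:(x/2.8+370+.0,y/2.8+110*s); b=lambda x,y,s=0:(x/2.8+280,y/2.8+15+130*s)
Bf=lambda uv,z:plane(B[1],[b(*u) for u in uv],z,B[0]).round(4).tolist()
Af=lambda uv,z:plane(A[1],[a(*u) for u in uv],z,A[0]).round(4).tolist()
print("block top corners B",Bf([(490-392,207,1),(648-392,207,1),(646-392,316,1),(490-392,316,1)],.04))
print("block A",Af([(497-392,137,1),(661-392,137,1),(640-392,240,1),(490-392,240,1)],.04))
print("handle top near edge B",Bf([(552-392,331,1),(598-392,328,1)],.074))
print("handle top A rear",Af([(580-392,240,1),(624-392,240,1),(627-392,183,1)],.074))
print("pad front B",Bf([(503-392,115,1),(635-392,115,1)],.032),"A",Af([(512-392,37,1),(650-392,37,1)],.032))
```

```text
block top corners B [[0.499, 0.1157, 0.04], [0.4988, 0.052, 0.04], [0.4492, 0.0506, 0.04], [0.4494, 0.1161, 0.04]]
block A [[0.4946, 0.117, 0.04], [0.4948, 0.0512, 0.04], [0.451, 0.0539, 0.04], [0.4508, 0.1163, 0.04]]
handle top near edge B [[0.4619, 0.0918, 0.074], [0.4631, 0.0742, 0.074]]
handle top A rear [[0.4626, 0.0909, 0.074], [0.4627, 0.0742, 0.074], [0.4851, 0.0759, 0.074]]
pad front B [[0.5354, 0.1104, 0.032], [0.5352, 0.0577, 0.032]] A [[0.5332, 0.1124, 0.032], [0.5334, 0.0577, 0.032]]
```

Run:
```python
from h import *
A=pickle.load(open("A.pkl","rb")); s=grab_frame("scene")
c=np.array([.5269,.2671]); y=np.radians(7.3); ux=np.array([np.cos(y),np.sin(y)]); uy=np.array([-uy0 for uy0 in (np.sin(y),-np.cos(y))])
def box(x0,x1,y0,y1,z): return np.array([[*(c+ux*i+uy*j),z] for i,j in [(x0,y0),(x1,y0),(x1,y1),(x0,y1)]])
for f,st,n,cr in [(A[1],A[0],"A",(100,360,20,260)),(s,None,"scene",(180,340,190,340))]:
    im=f["color"][:,:,::-1].copy(); k=3 if n=="A" else 4
    im=cv2.resize(im,None,fx=k,fy=k,interpolation=cv2.INTER_CUBIC)
    for bx,col in [(box(-.011,.011,.037,.055,.002),(0,0,255)),(box(-.011,.011,-.055,-.037,.002),(0,0,255)),(box(-.0375,.0375,-.094,.094,.068),(0,255,0)),(box(-.0375,.0375,-.094,.094,.0),(255,255,0))]:
        cv2.polylines(im,[(proj(f,bx,st)*k).astype(int)],True,col,1)
    x0,x1,y0,y1=cr; cv2.imwrite(f"pics/fp{n}.png",im[y0*k:y1*k,x0*k:x1*k][:600,:800])
```

```text
(no output)
```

View pics/fpA.png

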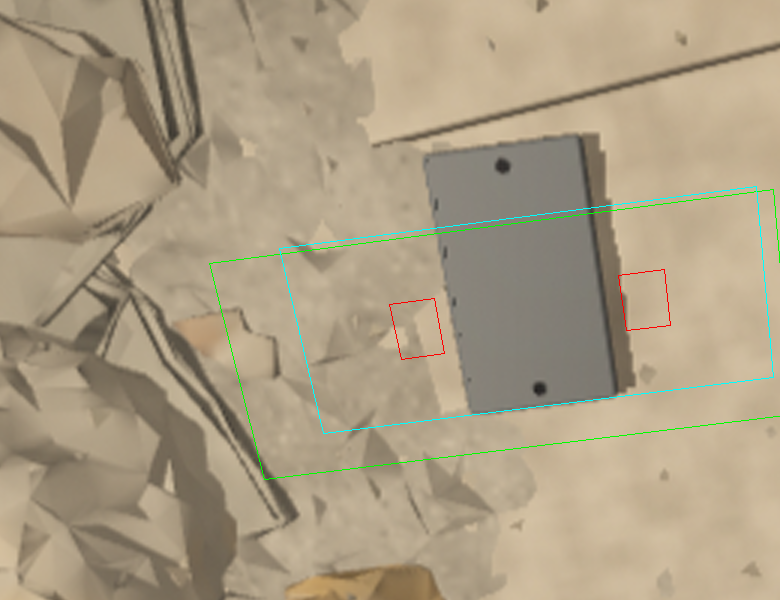

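View pics/fpscene.png

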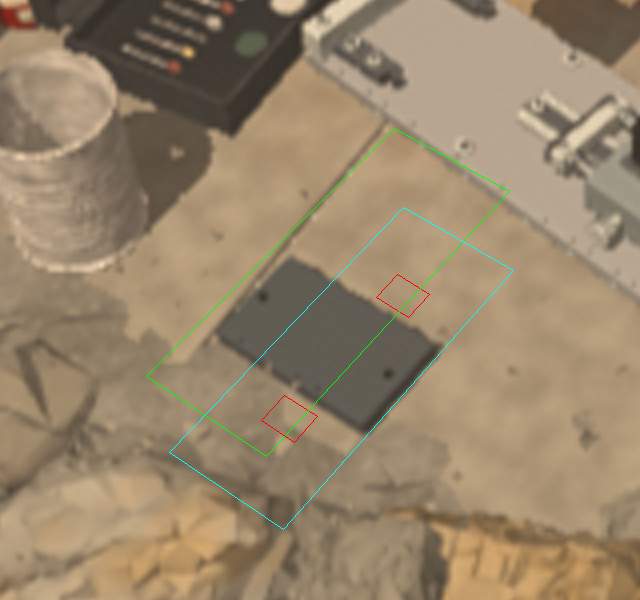

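Overlay check: both finger footprints sit on clear bench or thin debris, and the gripper body's outline stays inside the slab edge. I'm going to hover above the grasp.

```bash
python3 -c "
from h import *
goto([.527,.267,.08],np.radians(7.3))"
```

```text
clk 2.48 pos [0.5682 0.1125 0.2812] yaw -0.0 zax [-1.e-04  3.e-04 -1.e+00] F [-0.28 -0.23  0.79] w 88.1
t [-0.0412 -0.1545  0.2013] r [-3.000e-04  1.000e-04 -1.275e-01] dist 0.257
```

Request:
send_rows(
  deltas=[
    {"grip": 0.074,"tx": -0.041,"ty": -0.154,"tz": 0.08,"rx": 0,"ry": 0,"rz": -0.127},
    {"grip": 0.074,"tx": -0.041,"ty": -0.154,"tz": 0.08,"rx": 0,"ry": 0,"rz": -0.127},
    {"grip": 0.074,"tx": -0.041,"ty": -0.154,"tz": 0.08,"rx": 0,"ry": 0,"rz": -0.127},
    {"grip": 0.074,"tx": -0.041,"ty": -0.154,"tz": 0.08,"rx": 0,"ry": 0,"rz": -0.127},
    {"grip": 0.074,"tx": -0.041,"ty": -0.154,"tz": 0.2,"rx": 0,"ry": 0,"rz": -0.127},
    {"grip": 0.074,"tx": -0.041,"ty": -0.154,"tz": 0.2,"rx": 0,"ry": 0,"rz": -0.127},
    {"grip": 0.074,"tx": -0.041,"ty": -0.154,"tz": 0.2,"rx": 0,"ry": 0,"rz": -0.127},
    {"grip": 0.074,"tx": -0.041,"ty": -0.154,"tz": 0.2,"rx": 0,"ry": 0,"rz": -0.127},
    {"grip": 0.074,"tx": -0.041,"ty": -0.154,"tz": 0.2,"rx": 0,"ry": 0,"rz": -0.127},
  ],
)

```text
clock: 3.23
eef_pos: [0.5266, 0.2669, 0.081]
orientation: [3.135, 0.202, -0.004]
wrist_force: [0.0, 0.3, 1.3]
grip_width: 0.838
```

```bash
python3 -c "
from h import *
shot('C')
goto([.527,.267,.026],np.radians(7.3))"
```

```text
clk 3.28 pos [0.5281 0.2669 0.0832] yaw 7.32 zax [ 2.1e-03  6.0e-04 -1.0e+00] F [0.6  1.01 1.4 ] w 73.9
t [-0.0011 -0.0002  0.0572] r [-0.0003 -0.0021  0.0004] dist 0.057
```

View pics/C.png

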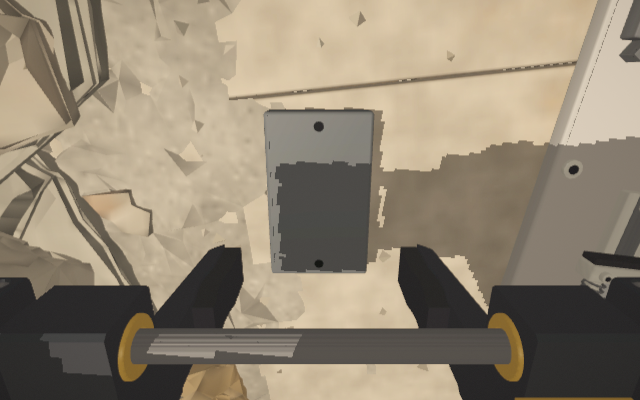

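View C: the plaque is upright in the image at columns 266–374, centred between the fingers. Next I descend and close.

Request:
send_rows(
  deltas=[
    {"grip": 0.074,"tx": 0,"ty": 0,"tz": 0.02,"rx": 0,"ry": 0,"rz": 0},
    {"grip": 0.074,"tx": 0,"ty": 0,"tz": 0.038,"rx": 0,"ry": 0,"rz": 0},
    {"grip": 0.074,"tx": 0,"ty": 0,"tz": 0.048,"rx": 0,"ry": 0,"rz": 0},
    {"grip": 0.074,"tx": 0,"ty": 0,"tz": 0.054,"rx": 0,"ry": 0,"rz": 0},
    {"grip": 0.074,"tx": 0,"ty": 0,"tz": 0.055,"rx": 0,"ry": 0,"rz": 0},
    {"grip": 0.074,"tx": 0,"ty": 0,"tz": 0.055,"rx": 0,"ry": 0,"rz": 0},
  ],
)

```text
clock: 3.78
eef_pos: [0.5283, 0.2663, 0.0274]
orientation: [-3.135, -0.199, -0.003]
wrist_force: [-0.4, 0.0, -0.1]
grip_width: 0.838
```

```bash
python3 -c "
from h import *
goto([.527,.267,.026],np.radians(7.3))"
```

```text
clk 3.78 pos [0.5283 0.2663 0.0274] yaw 7.26 zax [ 1.8e-03  5.0e-04 -1.0e+00] F [-0.37  0.03 -0.12] w 73.8
t [-0.0012 -0.0008  0.0014] r [-0.0003 -0.0019 -0.0006] dist 0.002
```

Free descent, no contact. Down 1.5 mm more, then close.

Request:
send_rows(
  deltas=[
    {"grip": 0.074,"tx": 0,"ty": 0,"tz": 0.0015,"rx": 0,"ry": 0,"rz": 0},
    {"grip": 0.05,"tx": 0,"ty": 0,"tz": 0.0015,"rx": 0,"ry": 0,"rz": 0},
    {"grip": 0.05,"tx": 0,"ty": 0,"tz": 0.0015,"rx": 0,"ry": 0,"rz": 0},
    {"grip": 0.05,"tx": 0,"ty": 0,"tz": 0.0015,"rx": 0,"ry": 0,"rz": 0},
    {"grip": 0.05,"tx": 0,"ty": 0,"tz": 0.0015,"rx": 0,"ry": 0,"rz": 0},
    {"grip": 0.05,"tx": 0,"ty": 0,"tz": 0.0015,"rx": 0,"ry": 0,"rz": 0},
    {"grip": 0.05,"tx": 0,"ty": 0,"tz": 0.0015,"rx": 0,"ry": 0,"rz": 0},
  ],
)

```text
clock: 4.37
eef_pos: [0.5278, 0.2664, 0.0251]
orientation: [-3.135, -0.199, -0.001]
wrist_force: [-0.6, 1.1, 5.6]
grip_width: 0.674
```

```bash
python3 -c "
from h import *
goto([.527,.267,.026],np.radians(7.3))"
```

```text
clk 4.37 pos [0.5278 0.2664 0.0251] yaw 7.27 zax [ 8.e-04  5.e-04 -1.e+00] F [-0.63  1.1   5.63] w 59.4
t [-0.0008 -0.0007 -0.0009] r [-0.0004 -0.0009 -0.0006] dist 0.001
```

Request:
send_rows(
  deltas=[
    {"grip": 0.05,"tx": 0,"ty": 0,"tz": -0.01,"rx": 0,"ry": 0,"rz": 0},
    {"grip": 0.05,"tx": 0,"ty": 0,"tz": -0.03,"rx": 0,"ry": 0,"rz": 0},
    {"grip": 0.05,"tx": 0,"ty": 0,"tz": -0.055,"rx": 0,"ry": 0,"rz": 0},
    {"grip": 0.05,"tx": 0,"ty": 0,"tz": -0.075,"rx": 0,"ry": 0,"rz": 0},
    {"grip": 0.05,"tx": 0,"ty": 0,"tz": -0.08,"rx": 0,"ry": 0,"rz": 0},
  ],
)

```text
clock: 4.78
eef_pos: [0.5287, 0.2663, 0.1079]
orientation: [-3.135, -0.199, -0.007]
wrist_force: [-0.2, 0.4, -2.8]
grip_width: 0.678
```

```bash
python3 -c "
from h import *
shot('D')
goto([.612,.0838,.10],np.radians(0))"
```

```text
clk 4.83 pos [0.5285 0.2663 0.107 ] yaw 7.27 zax [ 3.7e-03  8.0e-04 -1.0e+00] F [ 1.27 -0.14 -1.29] w 59.6
t [0.0598 0.1916 0.0072] r [-0.0006 -0.0038  0.1268] dist 0.201
```

View pics/D.png

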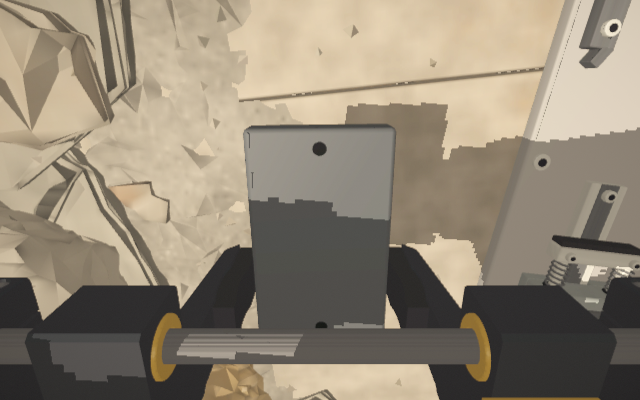

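Run:
```python
from h import *
st,f=pickle.load(open("D.pkl","rb")); T=f["tool_from_camera"];K=f["intrinsics"]
def tp(uv,z):
    d=T[:3,:3]@np.array([(uv[0]-K[0,2])/K[0,0],-(uv[1]-K[1,2])/K[1,1],-1]); c=T[:3,3]; return (c+d*(z-c[2])/d[2]).round(4)
for uv in [(319.2,149),(321,325),(246,131),(396,128),(255,300),(388,300)]: print(uv,tp(uv,.011))
im=f["color"][100:340,220:420,::-1]; cv2.imwrite("pics/Dz.png",cv2.resize(im,None,fx=2.5,fy=2.5,interpolation=cv2.INTER_NEAREST))
```

```text
(319.2, 149) [0.0564 0.0004 0.011 ]
(321, 325) [-0.0271  0.0012  0.011 ]
(246, 131) [ 0.0635 -0.0278  0.011 ]
(396, 128) [0.0646 0.03   0.011 ]
(255, 300) [-0.0133 -0.029   0.011 ]
(388, 300) [-0.0133  0.0318  0.011 ]
```

View pics/Dz.png

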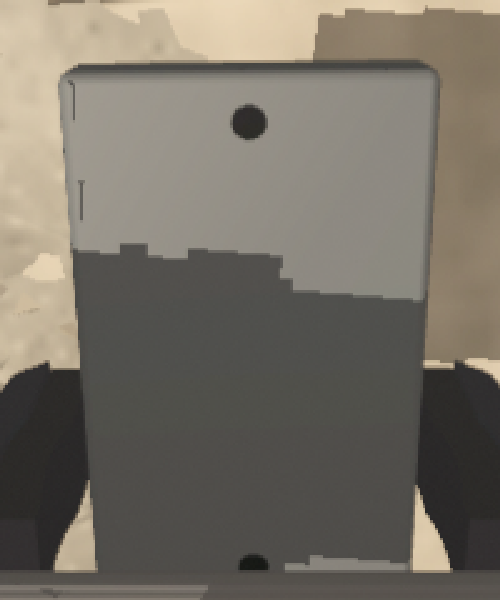

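Held level: far hole at (319,149), which is tool x 56 mm, and the hole spacing is consistent, so there is no tilt. Next I carry it over the pocket.

Request:
send_rows(
  deltas=[
    {"grip": 0.05,"tx": 0.01,"ty": 0.192,"tz": 0,"rx": 0,"ry": -0.003,"rz": 0.127},
    {"grip": 0.05,"tx": 0.02,"ty": 0.192,"tz": 0,"rx": 0,"ry": -0.003,"rz": 0.127},
    {"grip": 0.05,"tx": 0.06,"ty": 0.192,"tz": 0,"rx": 0,"ry": -0.003,"rz": 0.127},
    {"grip": 0.05,"tx": 0.06,"ty": 0.192,"tz": 0,"rx": 0,"ry": -0.003,"rz": 0.127},
    {"grip": 0.05,"tx": 0.06,"ty": 0.192,"tz": 0,"rx": 0,"ry": -0.003,"rz": 0.127},
    {"grip": 0.05,"tx": 0.06,"ty": 0.192,"tz": 0.01,"rx": 0,"ry": -0.003,"rz": 0.127},
    {"grip": 0.05,"tx": 0.06,"ty": 0.192,"tz": 0.03,"rx": 0,"ry": -0.003,"rz": 0.127},
    {"grip": 0.05,"tx": 0.06,"ty": 0.192,"tz": 0.045,"rx": 0,"ry": -0.003,"rz": 0.127},
    {"grip": 0.05,"tx": 0.06,"ty": 0.192,"tz": 0.045,"rx": 0,"ry": -0.003,"rz": 0.127},
    {"grip": 0.05,"tx": 0.06,"ty": 0.192,"tz": 0.045,"rx": 0,"ry": -0.003,"rz": 0.127},
  ],
)

```text
clock: 5.67
eef_pos: [0.6106, 0.0833, 0.0582]
orientation: [3.141, -0.0, -0.01]
wrist_force: [-0.4, -0.5, -2.6]
grip_width: 0.679
```

Run:
```python
from h import *
st,f=shot('E')
goto([.612,.0838,.05],np.radians(0))
im=f["color"][0:330,220:420,::-1]; cv2.imwrite("pics/Ez.png",cv2.resize(im,None,fx=3.,fy=3.,interpolation=cv2.INTER_CUBIC)[:600])
```

```text
clk 5.72 pos [0.6113 0.0834 0.0594] yaw -0.0 zax [-3.7e-03 -2.0e-04 -1.0e+00] F [-0.04  0.6  -1.74] w 59.7
t [ 0.0008 -0.0004  0.0094] r [ 0.0002  0.0037 -0.0001] dist 0.009
```

View pics/Ez.png

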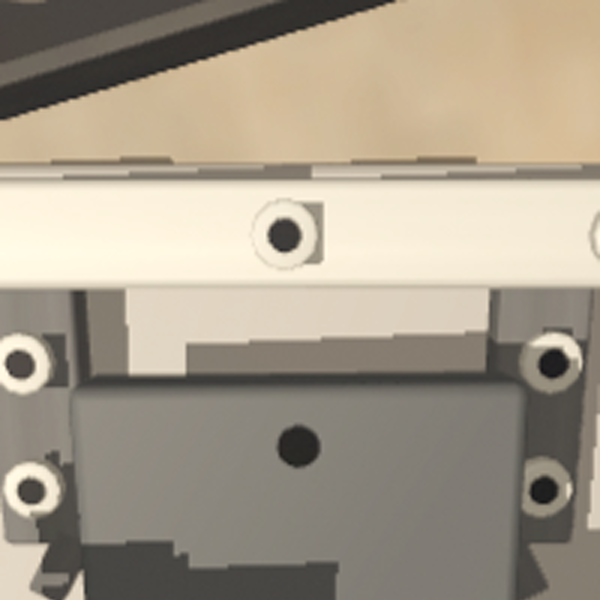

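Run:
```python
from h import *
st,f=pickle.load(open("E.pkl","rb"))
q=lambda x,y:(x/3+220,y/3)
top=st["eef_pos"][2]-.011
P=lambda l,z:plane(f,[q(*u) for u in l],z,st).round(4)[:,:2].tolist()
print("fence mid",P([(285,235)],.035)); ch=np.array(P([(20,363),(553,362),(31,490),(543,490)],.0245)); print("cheek scr",ch.tolist(),ch[:2].mean(0),ch[2:].mean(0))
print("cheek inner top edges L/R", P([(88,300),(487,300)],.022))
print("hole",P([(298,446)],top)); print("far edge corners",P([(76,388),(524,383)],top), "sides",P([(83,540),(519,540)],top), "TCP",st["eef_pos"])
print("fence face bottom?",P([(300,287)],.034))
```

```text
fence mid [[0.6932, 0.0845]]
cheek scr [[0.675, 0.124], [0.6752, 0.045], [0.6557, 0.124], [0.6557, 0.045]] [0.6751 0.0845] [0.6557 0.0845]
cheek inner top edges L/R [[0.6839, 0.1138], [0.6839, 0.0549]]
hole [[0.6673, 0.0828]]
far edge corners [[0.6748, 0.1112], [0.6754, 0.0539]] sides [[0.6545, 0.1117], [0.6545, 0.0531]] TCP [0.61056859 0.08330601 0.05816044]
fence face bottom? [[0.6865, 0.0825]]
```

Relative measure: the cheeks are centred at y = 0.0845 and the plaque at about 0.0826, 11 mm short of home. So I shift +y by 1.8 mm, level the tilt, lower to just above the cheeks and check.

Request:
send_rows(
  deltas=[
    {"grip": 0.05,"tx": 0,"ty": -0.0018,"tz": 0,"rx": 0,"ry": 0.003,"rz": 0},
    {"grip": 0.05,"tx": 0,"ty": -0.0018,"tz": 0.003,"rx": 0,"ry": 0.003,"rz": 0},
    {"grip": 0.05,"tx": 0,"ty": -0.0018,"tz": 0.007,"rx": 0,"ry": 0.003,"rz": 0},
    {"grip": 0.05,"tx": 0,"ty": -0.0018,"tz": 0.007,"rx": 0,"ry": 0.003,"rz": 0},
    {"grip": 0.05,"tx": 0,"ty": -0.0018,"tz": 0.007,"rx": 0,"ry": 0.003,"rz": 0},
  ],
)

```text
clock: 6.13
eef_pos: [0.6113, 0.0851, 0.0525]
orientation: [3.141, -0.0, -0.0]
wrist_force: [0.3, -0.6, -1.2]
grip_width: 0.675
```

Run:
```python
from h import *
st,f=shot('F')
goto([.612,.0852,.037],np.radians(0))
im=f["color"][40:240,220:420,::-1]; cv2.imwrite("pics/Fz.png",cv2.resize(im,None,fx=3.,fy=3.,interpolation=cv2.INTER_CUBIC)[:600])
```

```text
clk 6.18 pos [0.6114 0.0851 0.0526] yaw -0.01 zax [ 0.e+00 -2.e-04 -1.e+00] F [-0.4  -0.55 -3.36] w 59.5
t [ 0.0006 -0.0001  0.0156] r [ 0.0002 -0.     -0.0001] dist 0.016
```

View pics/Fz.png

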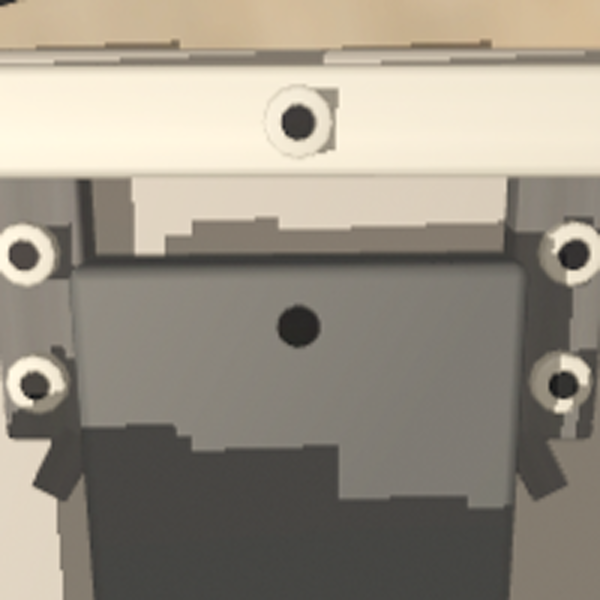

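View F: cheek screws at columns 24/573 (mid 298.5), fixing hole at 298, so it is centred to within 0.3 mm. I'll lower slowly.

Request:
send_rows(
  deltas=[
    {"grip": 0.05,"tx": 0,"ty": 0,"tz": 0.003,"rx": 0,"ry": 0,"rz": 0},
    {"grip": 0.05,"tx": 0,"ty": 0,"tz": 0.006,"rx": 0,"ry": 0,"rz": 0},
    {"grip": 0.05,"tx": 0,"ty": 0,"tz": 0.009,"rx": 0,"ry": 0,"rz": 0},
    {"grip": 0.05,"tx": 0,"ty": 0,"tz": 0.011,"rx": 0,"ry": 0,"rz": 0},
    {"grip": 0.05,"tx": 0,"ty": 0,"tz": 0.012,"rx": 0,"ry": 0,"rz": 0},
    {"grip": 0.05,"tx": 0,"ty": 0,"tz": 0.013,"rx": 0,"ry": 0,"rz": 0},
  ],
)

```text
clock: 6.68
eef_pos: [0.6114, 0.085, 0.0394]
orientation: [3.141, -0.0, -0.0]
wrist_force: [-1.5, 0.1, -2.3]
grip_width: 0.681
```

Run:
```python
from h import *
st,f=shot('G')
goto([.612,.0852,.037],np.radians(0))
im=f["color"][40:240,220:420,::-1]; cv2.imwrite("pics/Gz.png",cv2.resize(im,None,fx=3.,fy=3.,interpolation=cv2.INTER_CUBIC)[:600])
```

```text
clk 6.73 pos [0.6113 0.0851 0.0393] yaw -0.01 zax [-3.e-04 -2.e-04 -1.e+00] F [-0.81  0.31 -3.51] w 59.9
t [ 0.0007 -0.0001  0.0023] r [ 0.0002  0.0003 -0.0002] dist 0.002
```

View pics/Gz.png

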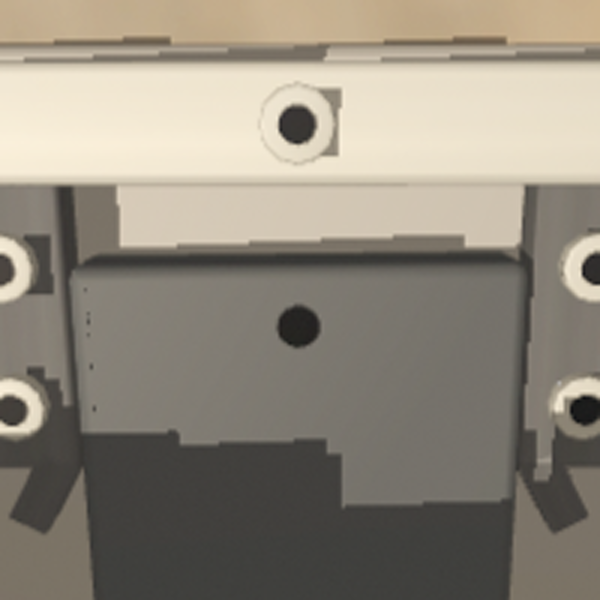

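It is inside the cheeks without contact. Next it goes the last ~2 mm to the plate.

Request:
send_rows(
  deltas=[
    {"grip": 0.05,"tx": 0,"ty": 0,"tz": 0.001,"rx": 0,"ry": 0,"rz": 0},
    {"grip": 0.05,"tx": 0,"ty": 0,"tz": 0.002,"rx": 0,"ry": 0,"rz": 0},
    {"grip": 0.05,"tx": 0,"ty": 0,"tz": 0.002,"rx": 0,"ry": 0,"rz": 0},
  ],
)

```text
clock: 6.98
eef_pos: [0.6114, 0.0851, 0.0374]
orientation: [3.141, -0.0, -0.0]
wrist_force: [-0.3, 0.7, -2.6]
grip_width: 0.677
```

Run:
```python
from h import *
goto([.612,.0852,.037],np.radians(0))
```

```text
clk 6.98 pos [0.6114 0.0851 0.0374] yaw -0.01 zax [-1.e-04 -2.e-04 -1.e+00] F [-0.26  0.73 -2.63] w 59.6
t [ 0.0006 -0.0001  0.0004] r [ 0.0002  0.0001 -0.0002] dist 0.001
```

Request:
send_rows(
  deltas=[
    {"grip": 0.05,"tx": 0,"ty": 0,"tz": 0.0005,"rx": 0,"ry": 0,"rz": 0},
    {"grip": 0.05,"tx": 0,"ty": 0,"tz": 0.001,"rx": 0,"ry": 0,"rz": 0},
    {"grip": 0.05,"tx": 0,"ty": 0,"tz": 0.001,"rx": 0,"ry": 0,"rz": 0},
    {"grip": 0.05,"tx": 0,"ty": 0,"tz": 0.001,"rx": 0,"ry": 0,"rz": 0},
  ],
)

```text
clock: 7.32
eef_pos: [0.6115, 0.0851, 0.0372]
orientation: [3.141, -0.0, 0.001]
wrist_force: [-3.8, -0.1, 5.8]
grip_width: 0.677
```

Run:
```python
from h import *
goto([.612,.0852,.037],np.radians(0))
```

```text
clk 7.32 pos [0.6115 0.0851 0.0372] yaw -0.01 zax [ 3.e-04 -2.e-04 -1.e+00] F [-3.82 -0.14  5.75] w 59.6
t [ 0.0005 -0.0001  0.0002] r [ 0.0002 -0.0003 -0.0002] dist 0.001
```

Contact made (Fz -2.6 → +5.8 N), so the plaque is on the plate. I'll release, then lift.

Request:
send_rows(
  deltas=[
    {"grip": 0.062,"tx": 0,"ty": 0,"tz": 0,"rx": 0,"ry": 0,"rz": 0},
    {"grip": 0.068,"tx": 0,"ty": 0,"tz": 0,"rx": 0,"ry": 0,"rz": 0},
    {"grip": 0.076,"tx": 0,"ty": 0,"tz": 0,"rx": 0,"ry": 0,"rz": 0},
    {"grip": 0.076,"tx": 0,"ty": 0,"tz": 0,"rx": 0,"ry": 0,"rz": 0},
    {"grip": 0.076,"tx": 0,"ty": 0,"tz": -0.01,"rx": 0,"ry": 0,"rz": 0},
    {"grip": 0.076,"tx": 0,"ty": 0,"tz": -0.03,"rx": 0,"ry": 0,"rz": 0},
    {"grip": 0.076,"tx": 0,"ty": 0,"tz": -0.06,"rx": 0,"ry": 0,"rz": 0},
    {"grip": 0.076,"tx": 0,"ty": 0,"tz": -0.1,"rx": 0,"ry": 0,"rz": 0},
    {"grip": 0.076,"tx": 0,"ty": 0,"tz": -0.1,"rx": 0,"ry": 0,"rz": 0},
  ],
)

```text
clock: 8.07
eef_pos: [0.6143, 0.0851, 0.1449]
orientation: [3.141, 0.0, 0.02]
wrist_force: [0.3, 0.8, 1.0]
grip_width: 0.865
```

Run:
```python
from h import *
st,f=shot('H')
goto([.474,.0845,.11],0)
```

```text
clk 8.12 pos [0.6132 0.0851 0.1414] yaw -0.0 zax [ 8.5e-03 -6.0e-04 -1.0e+00] F [ 0.18  0.17 -0.83] w 75.9
t [-0.1395  0.0005  0.0302] r [ 0.0006 -0.0085 -0.0001] dist 0.143
```

View pics/H.png

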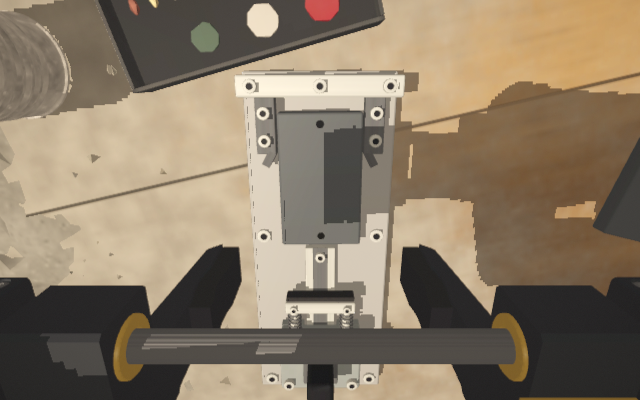

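The plaque lies flat between the cheeks (columns 278–363, far edge row 112). Next I move over the carriage handle, with the fingers narrowed.

Request:
send_rows(
  deltas=[
    {"grip": 0.046,"tx": -0.14,"ty": 0.0005,"tz": 0.0,"rx": 0,"ry": -0.008,"rz": 0},
    {"grip": 0.046,"tx": -0.14,"ty": 0.0005,"tz": 0.0,"rx": 0,"ry": -0.008,"rz": 0},
    {"grip": 0.046,"tx": -0.14,"ty": 0.0005,"tz": 0.0,"rx": 0,"ry": -0.008,"rz": 0},
    {"grip": 0.046,"tx": -0.14,"ty": 0.0005,"tz": 0.0,"rx": 0,"ry": -0.008,"rz": 0},
    {"grip": 0.046,"tx": -0.14,"ty": 0.0005,"tz": 0.02,"rx": 0,"ry": -0.008,"rz": 0},
    {"grip": 0.046,"tx": -0.14,"ty": 0.0005,"tz": 0.02,"rx": 0,"ry": -0.008,"rz": 0},
    {"grip": 0.046,"tx": -0.14,"ty": 0.0005,"tz": 0.02,"rx": 0,"ry": -0.008,"rz": 0},
  ],
)

```text
clock: 8.7
eef_pos: [0.4711, 0.0846, 0.1162]
orientation: [3.142, -0.0, -0.015]
wrist_force: [0.3, -0.3, 0.3]
grip_width: 0.52
```

Run:
```python
from h import *
st,f=shot('I')
goto([.4745,.0845,.066],0)
```

```text
clk 8.75 pos [0.4717 0.0846 0.1166] yaw -0.02 zax [-8.5e-03 -1.0e-04 -1.0e+00] F [ 1.34 -0.01  0.37] w 45.9
t [0.0032 0.     0.0506] r [ 0.0001  0.0085 -0.0003] dist 0.051
```

View pics/I.png

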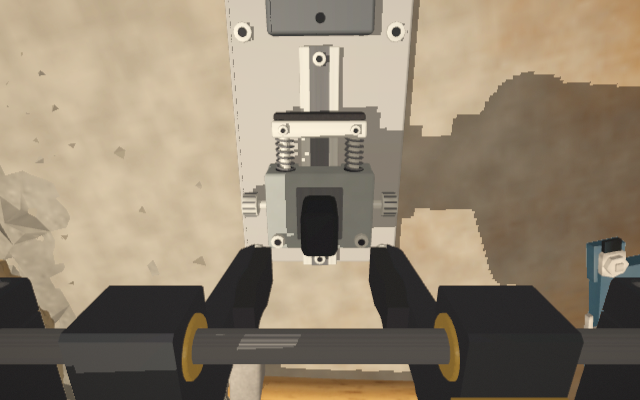

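Run:
```python
from h import *
st,f=pickle.load(open("I.pkl","rb"))
print(plane(f,[(320,256)],.074,st),plane(f,[(320,172),(320,247)],.04,st),plane(f,[(302,230),(338,230)],.07,st),plane(f,[(320,113)],.032,st),st["eef_pos"])
```

```text
[[0.46291994 0.08383046 0.074     ]] [[0.50005735 0.08383653 0.04      ]
 [0.45030577 0.08385881 0.04      ]] [[0.47637122 0.09344371 0.07      ]
 [0.47636641 0.07421016 0.07      ]] [[0.53343084 0.08382693 0.032     ]] [0.47112682 0.08459875 0.11617949]
```

Handle confirmed at x≈0.475, y≈0.084. Descending and pinching it across.

Request:
send_rows(
  deltas=[
    {"grip": 0.046,"tx": 0.0035,"ty": 0,"tz": 0.01,"rx": 0,"ry": 0.008,"rz": 0},
    {"grip": 0.046,"tx": 0.0035,"ty": 0,"tz": 0.03,"rx": 0,"ry": 0.008,"rz": 0},
    {"grip": 0.046,"tx": 0.0035,"ty": 0,"tz": 0.043,"rx": 0,"ry": 0.008,"rz": 0},
    {"grip": 0.046,"tx": 0.0035,"ty": 0,"tz": 0.049,"rx": 0,"ry": 0.008,"rz": 0},
    {"grip": 0.046,"tx": 0.0035,"ty": 0,"tz": 0.05,"rx": 0,"ry": 0.008,"rz": 0},
    {"grip": 0.01,"tx": 0.0035,"ty": 0,"tz": 0.05,"rx": 0,"ry": 0.008,"rz": 0},
    {"grip": 0.01,"tx": 0.0035,"ty": 0,"tz": 0.05,"rx": 0,"ry": 0.008,"rz": 0},
    {"grip": 0.01,"tx": 0.0035,"ty": 0,"tz": 0.05,"rx": 0,"ry": 0.008,"rz": 0},
    {"grip": 0.01,"tx": 0.0035,"ty": 0,"tz": 0.05,"rx": 0,"ry": 0.008,"rz": 0},
    {"grip": 0.01,"tx": 0.0035,"ty": 0,"tz": 0.05,"rx": 0,"ry": 0.008,"rz": 0},
  ],
)

```text
clock: 9.58
eef_pos: [0.4748, 0.0852, 0.0672]
orientation: [-3.141, 0.001, -0.002]
wrist_force: [-0.3, 7.6, 2.7]
grip_width: 0.221
```

Run:
```python
from h import *
goto([.4745,.0845,.066],0)
```

```text
clk 9.58 pos [0.4748 0.0852 0.0672] yaw -0.03 zax [ 0.0014  0.001  -1.    ] F [-0.29  7.62  2.66] w 19.5
t [-0.0003  0.0007  0.0012] r [-0.001  -0.0014 -0.0006] dist 0.001
```

Pinched (19.5 mm). Sliding forward, relieving about 0.8 mm of sideways load.

Request:
send_rows(
  deltas=[
    {"grip": 0.01,"tx": 0.004,"ty": -0.0008,"tz": 0,"rx": 0,"ry": 0,"rz": 0},
    {"grip": 0.01,"tx": 0.012,"ty": -0.0008,"tz": 0,"rx": 0,"ry": 0,"rz": 0},
    {"grip": 0.01,"tx": 0.02,"ty": -0.0008,"tz": 0,"rx": 0,"ry": 0,"rz": 0},
    {"grip": 0.01,"tx": 0.028,"ty": -0.0008,"tz": 0,"rx": 0,"ry": 0,"rz": 0},
    {"grip": 0.01,"tx": 0.034,"ty": -0.0008,"tz": 0,"rx": 0,"ry": 0,"rz": 0},
    {"grip": 0.01,"tx": 0.036,"ty": -0.0008,"tz": 0,"rx": 0,"ry": 0,"rz": 0},
    {"grip": 0.01,"tx": 0.036,"ty": -0.0008,"tz": 0,"rx": 0,"ry": 0,"rz": 0},
  ],
)

```text
clock: 10.17
eef_pos: [0.5121, 0.0854, 0.0672]
orientation: [3.141, -0.001, 0.004]
wrist_force: [0.7, 0.2, 5.6]
grip_width: 0.222
```

Run:
```python
from h import *
st,f=shot('J')
goto([.537,.0845,.066],0)
```

```text
clk 10.22 pos [0.5119 0.0854 0.0672] yaw -0.02 zax [ 2.7e-03 -2.0e-04 -1.0e+00] F [0.5  0.8  5.95] w 20.0
t [0.0251 0.0009 0.0012] r [ 0.0002 -0.0027 -0.0003] dist 0.025
```

View pics/J.png

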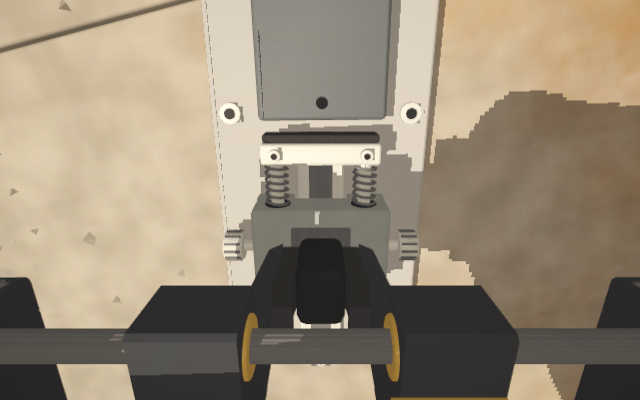

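View J: pad front edge at row 133, just short of the plaque edge at row 118; springs relaxed. I'll push on slowly.

Request:
send_rows(
  deltas=[
    {"grip": 0.01,"tx": 0.003,"ty": 0,"tz": -0.001,"rx": 0,"ry": 0,"rz": 0},
    {"grip": 0.01,"tx": 0.006,"ty": 0,"tz": -0.001,"rx": 0,"ry": 0,"rz": 0},
    {"grip": 0.01,"tx": 0.009,"ty": 0,"tz": -0.001,"rx": 0,"ry": 0,"rz": 0},
    {"grip": 0.01,"tx": 0.012,"ty": 0,"tz": -0.001,"rx": 0,"ry": 0,"rz": 0},
    {"grip": 0.01,"tx": 0.015,"ty": 0,"tz": -0.001,"rx": 0,"ry": 0,"rz": 0},
    {"grip": 0.01,"tx": 0.018,"ty": 0,"tz": -0.001,"rx": 0,"ry": 0,"rz": 0},
    {"grip": 0.01,"tx": 0.02,"ty": 0,"tz": -0.001,"rx": 0,"ry": 0,"rz": 0},
    {"grip": 0.01,"tx": 0.02,"ty": 0,"tz": -0.001,"rx": 0,"ry": 0,"rz": 0},
  ],
)

```text
clock: 10.88
eef_pos: [0.5306, 0.0854, 0.0672]
orientation: [3.141, -0.0, -0.001]
wrist_force: [-1.4, 0.6, -5.3]
grip_width: 0.221
```

Run:
```python
from h import *
st,f=shot('K')
goto([.537,.0845,.066],0)
```

```text
clk 10.93 pos [0.5305 0.0854 0.0672] yaw -0.01 zax [-3.e-04 -1.e-04 -1.e+00] F [-1.47  0.17 -6.13] w 19.6
t [0.0065 0.0009 0.0012] r [ 0.0001  0.0003 -0.0002] dist 0.007
```

View pics/K.png

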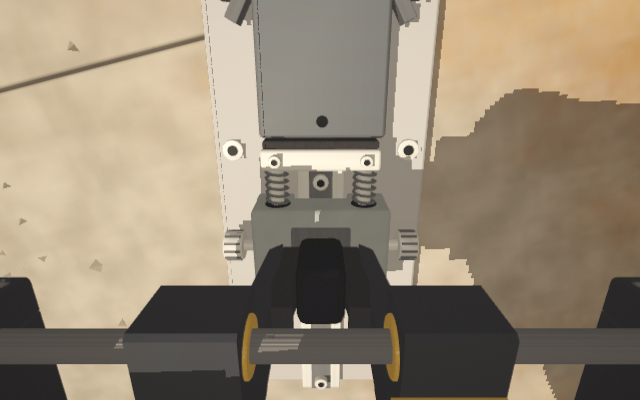

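Run:
```python
from h import *
for n in "JK":
    st,f=pickle.load(open(n+".pkl","rb"))
    im=f["color"][100:260,225:415,::-1]; cv2.imwrite(f"pics/{n}z.png",cv2.resize(im,None,fx=3.5,fy=3.5,interpolation=cv2.INTER_CUBIC))
```

```text
(no output)
```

View pics/Jz.png

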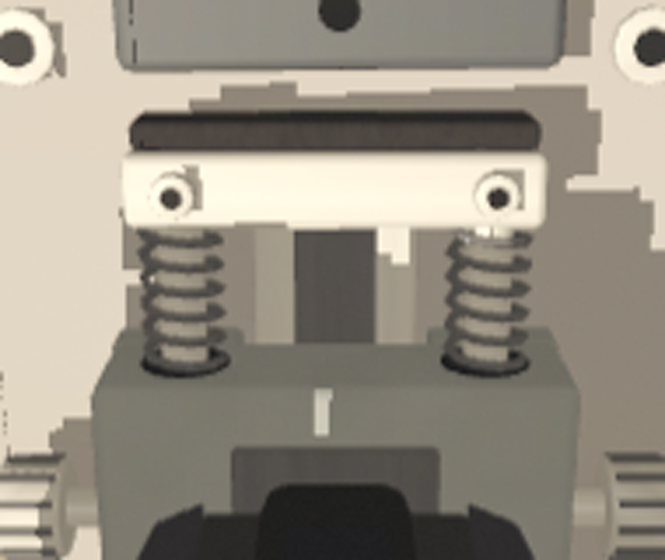

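View pics/Kz.png

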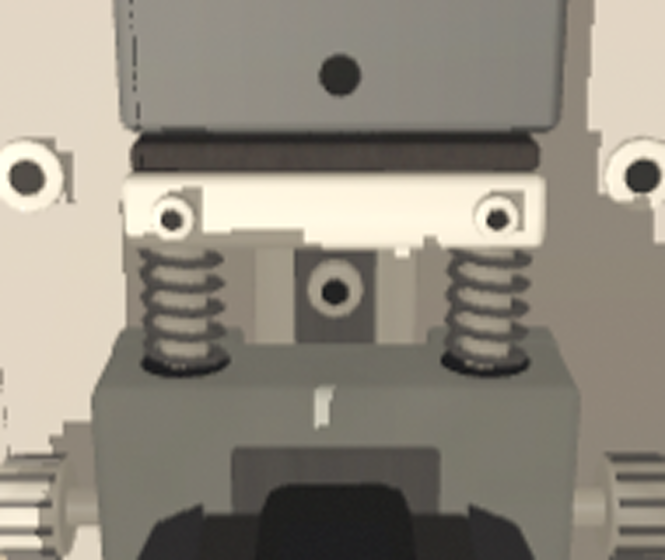

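Run:
```python
from h import *
for n,r,pe,h in [("J",198,66,14),("K",218,130,75)]:
    st,f=pickle.load(open(n+".pkl","rb"))
    q=lambda x,y:(x/3.5+225,y/3.5+100)
    b=plane(f,[q(172,r),q(498,r)],.0365,st)[:,0].mean(); e=plane(f,[q(340,pe)],.026,st)[0,0]; hh=plane(f,[q(340,h)],.026,st)[0]
    print(n,"bar",b.round(4),"bar-TCP",(b-st["eef_pos"][0]).round(4),"plaque edge",e.round(4),"hole",hh.round(4))
```

```text
J bar 0.5612 bar-TCP 0.0492 plaque edge 0.5768 hole [0.5836 0.0836 0.026 ]
K bar 0.5771 bar-TCP 0.0465 plaque edge 0.5868 hole [0.5941 0.0836 0.026 ]
```

The plaque moved 10.5 mm to home (near edge 0.5868, expected about 0.586), and the bar has sunk 2.7 mm. Another 7.3 mm is needed.

Request:
send_rows(
  deltas=[
    {"grip": 0.01,"tx": 0.002,"ty": 0,"tz": 0.0005,"rx": 0,"ry": 0,"rz": 0},
    {"grip": 0.01,"tx": 0.004,"ty": 0,"tz": 0.0005,"rx": 0,"ry": 0,"rz": 0},
    {"grip": 0.01,"tx": 0.0055,"ty": 0,"tz": 0.0005,"rx": 0,"ry": 0,"rz": 0},
    {"grip": 0.01,"tx": 0.0065,"ty": 0,"tz": 0.0005,"rx": 0,"ry": 0,"rz": 0},
    {"grip": 0.01,"tx": 0.007,"ty": 0,"tz": 0.0005,"rx": 0,"ry": 0,"rz": 0},
    {"grip": 0.01,"tx": 0.007,"ty": 0,"tz": 0.0005,"rx": 0,"ry": 0,"rz": 0},
    {"grip": 0.01,"tx": 0.007,"ty": 0,"tz": 0.0005,"rx": 0,"ry": 0,"rz": 0},
  ],
)

```text
clock: 11.52
eef_pos: [0.5367, 0.0854, 0.0672]
orientation: [3.141, -0.0, -0.004]
wrist_force: [-8.8, -0.4, 2.5]
grip_width: 0.223
```

Run:
```python
from h import *
st,f=shot('L')
goto([.5379,.0854,.0672],0)
print(get_state()["wrist_force"])
im=f["color"][100:260,225:415,::-1]; cv2.imwrite(f"pics/Lz.png",cv2.resize(im,None,fx=3.5,fy=3.5,interpolation=cv2.INTER_CUBIC))
```

```text
clk 11.57 pos [0.5367 0.0854 0.0672] yaw -0.0 zax [-2.3e-03 -3.0e-04 -1.0e+00] F [-9.71 -1.16  2.53] w 20.0
t [ 0.0012 -0.     -0.    ] r [ 0.0003  0.0023 -0.0001] dist 0.001
[-9.70551292 -1.16102548  2.52987739]
```

View pics/Lz.png

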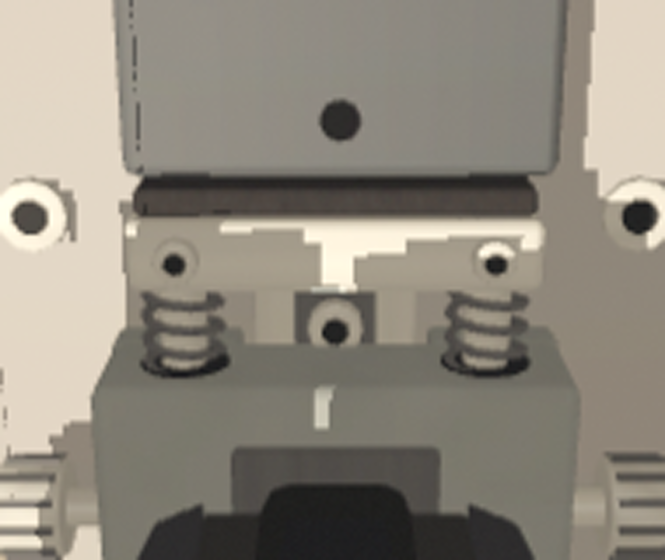

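Run:
```python
from h import *
q=lambda x,y:(x/3.5+225,y/3.5+100)
st,f=pickle.load(open("L.pkl","rb"))
b=plane(f,[q(174,264),q(496,264)],.0365,st)[:,0].mean(); e=plane(f,[q(340,174)],.026,st)[0,0]; hh=plane(f,[q(340,121)],.026,st)[0]
print("bar",b.round(4),"sink mm",(49.2-1000*(b-st["eef_pos"][0])).round(2),"edge",e.round(4),"hole",hh.round(4))
```

```text
bar 0.577 sink mm 8.97 edge 0.5868 hole [0.594  0.0836 0.026 ]
```

Plaque unchanged at home; sink is 9.0 mm, Fx −9.7 N including about 1 N of friction. I'll add 1 mm and let it settle.

Request:
send_rows(
  deltas=[
    {"grip": 0.01,"tx": 0.0006,"ty": 0,"tz": 0,"rx": 0,"ry": 0,"rz": 0},
    {"grip": 0.01,"tx": 0.0011,"ty": 0,"tz": 0,"rx": 0,"ry": 0,"rz": 0},
    {"grip": 0.01,"tx": 0.0011,"ty": 0,"tz": 0,"rx": 0,"ry": 0,"rz": 0},
    {"grip": 0.01,"tx": 0.0011,"ty": 0,"tz": 0,"rx": 0,"ry": 0,"rz": 0},
    {"grip": 0.01,"tx": 0.0011,"ty": 0,"tz": 0,"rx": 0,"ry": 0,"rz": 0},
    {"grip": 0.01,"tx": 0.0011,"ty": 0,"tz": 0,"rx": 0,"ry": 0,"rz": 0},
    {"grip": 0.01,"tx": 0.0011,"ty": 0,"tz": 0,"rx": 0,"ry": 0,"rz": 0},
    {"grip": 0.01,"tx": 0.0011,"ty": 0,"tz": 0,"rx": 0,"ry": 0,"rz": 0},
  ],
)

```text
clock: 12.23
eef_pos: [0.5376, 0.0854, 0.0672]
orientation: [3.141, 0.0, -0.005]
wrist_force: [-10.1, -1.0, 3.9]
grip_width: 0.225
```

Run:
```python
from h import *
F=[]
for i in range(6):
    st=get_state(); F.append(st["wrist_force"]); f=grab_frame("wrist" if i else "top")
    if not i: t=f
print(np.mean(F,0).round(2),np.ptp(F,0).round(2))
goto([.5379,.0854,.0672],0)
pickle.dump((st,f),open("M.pkl","wb"))
im=f["color"][100:260,225:415,::-1]; cv2.imwrite(f"pics/Mz.png",cv2.resize(im,None,fx=3.5,fy=3.5,interpolation=cv2.INTER_CUBIC))
cv2.imwrite("pics/topM.png",t["color"][:,:,::-1])
```

```text
[-9.93 -0.91  3.75] [0.34 0.9  0.81]
clk 12.53 pos [0.5376 0.0854 0.0672] yaw 0.0 zax [-2.9e-03 -3.0e-04 -1.0e+00] F [-9.77 -1.33  4.49] w 19.6
t [ 0.0003  0.     -0.    ] r [0.0003 0.0029 0.0001] dist 0.0
```

View pics/Mz.png

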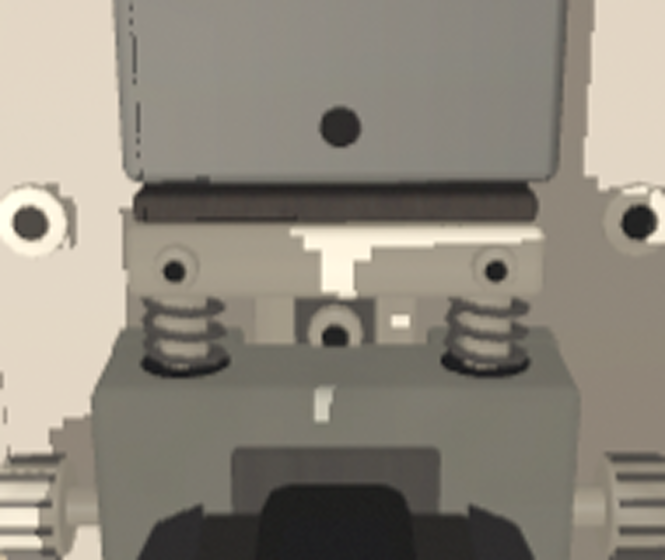

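View pics/topM.png

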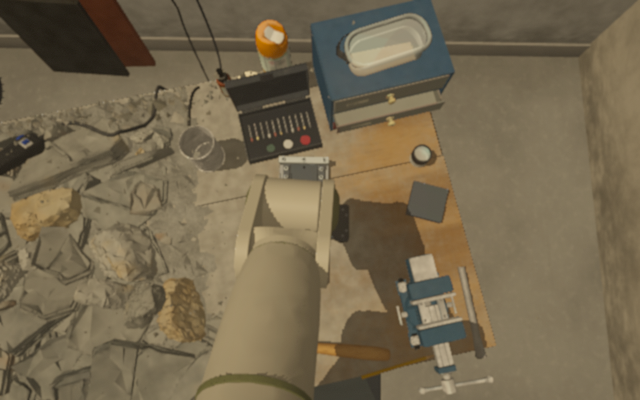

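The bar screws have moved from row 198 (relaxed) to row 271, which puts the sink at about 9.9 mm. Fx is steady at −9.9 N. In the top view the tin, tile and magnifier are at their original pixels. Handing in.

```bash
python3 -c "
from station import *
print(sign_off())"
```

```text
the job is handed in; nothing more can be done
None
```

I laid the plaque flat between the cheeks, about 11 mm short of home, lowering it until it touched the plate before letting go. I then pinched the carriage handle, slid the bar forward until the plaque was home against the fence, and handed the job in at about 12.5 s while still holding the push.

**Last checks:**
- **Plaque:** its near edge measured x = 0.5868, against about 0.586 expected for home. It did not move as I pressed further.
- **Push:** the springs were sunk about 9.9 mm of the 18 mm available. The wrist force along the jig was steady at −9.9 N, which includes roughly 1 N of carriage friction.
- **Handle:** still gripped, with the fingers at 19.6 mm.
- **Bystanders:** the tin, square tile and magnifier sat at the same top-view pixels as at the start.

**Disagreements:**
- **Sideways position:** wrist-camera readings of the jig and plaque differed by 1–2 mm, within the stated calibration. I corrected this by comparing the plaque directly with the cheeks before lowering it.
- **Carriage start:** the carriage began about 21 mm forward of its zero, so I worked from its measured position.
- **Vertical force:** a residual of about 4 N remained on the handle at the end.

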